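# Clamp the ink jar on the bench shaker

## Task

The ink jar stands ready on the bench shaker: using only a fingertip or the back of the fingers, push the open clamp strap round until it lies fully over the jar against its stop, then push the red cam lever all the way down so that the foot clamps the lid. Grasp and lift nothing, do not touch the jar, leave the other things on the bench where they are, and finish clear of everything.

Things in the scene. Friction and masses are not known exactly. Their poses are not given: they have to be found in the camera images.
- shaker: the bench shaker, a grey and aluminium box 170 x 250 x 40 mm fixed to the table (it does not slide). Origin on the table surface, below the middle of the round nest in which the ink jar stands. Its z points up; the steel post that carries the clamp strap stands 90 mm from the origin along the shaker's +y
- strap_pivot (a point): the vertical axis about which the clamp strap swings, on top of the post, level with the strap's top face (153 mm above the table)
- push_tab (a point): centre of the upright blue tab at the free end of the strap, 145 mm from the pivot axis and 23 mm above the strap's top face. The tab is a plate 30 mm along the strap, 8 mm thick across it and 46 mm tall, its top 199 mm above the table. The steel strap itself is 26 mm wide and 8 mm thick, its underside 145 mm above the table
- strap (a joint): angle of the clamp strap about its vertical pivot, rad: 0 = over the jar, against its stop (strap along the shaker's -y, passing over the middle of the lid); it grows as the strap swings open, clockwise seen from above (at pi/2 the strap points along the shaker's -x), at most 2.0. Moderate friction (about 0.15 N m); it stays where it is left
- lever_hinge (a point): middle of the cam lever's horizontal hinge, on the strap 90 mm from the pivot axis (above the middle of the jar when the strap is over), 165 mm above the table; the hinge axis runs across the strap
- lever_tip (a point): end of the cam lever, 70 mm from its hinge. The lever is a steel bar 8 mm thick with a red grip 20 mm wide on its outer 32 mm. It folds down along the strap, towards the pivot post
- lever (a joint): angle of the cam lever, rad: 0 = straight up, grows as it is pushed over towards the pivot post and down; 1.5 = fully down against its stop, nearly level. It resists with about 0.25 N m and stays where it is left. As it goes down its cam lowers the round black foot under the strap by 8 mm in all; when raised, the foot clears the jar's lid by at least 2 mm
- foot: the round black spring-loaded foot under the strap, below the lever's hinge, 36 mm across; the lever presses it on the lid with about 7 N when fully down with the strap over the jar. Origin on its axis, 6 mm above its underside
- jar: brown ink jar with a black lid and a paper band, 68 mm across, 90 mm tall, lid top 130 mm above the table, standing loose in the shaker's nest (ring 12 mm high). Origin at the centre of its underside, z up
- dropper: bystander: a brown dropper bottle with a black rubber bulb, 30 mm across, 84 mm tall; origin at the centre of its underside
- vial: bystander: a white vial with a yellow cap, 28 mm across, 62 mm tall; origin at the centre of its underside
- tin: bystander: a low round aluminium tin with a white lid, 62 mm across, 36 mm tall; origin at the centre of its underside
- pot: bystander: an empty terracotta pot, 74 mm across, 60 mm tall; origin at the centre of its underside
- beaker: bystander: an empty glass beaker, 72 mm across, 90 mm tall; origin at the centre of its underside
- green_lid: bystander: a loose green jar lid lying flat, 72 mm across, 13 mm thick; origin at the centre of its underside
- spoon: bystander: a spoon with a wooden handle and steel bowl lying flat, 150 mm long along its x, origin about half-way along it
There are look-alikes about, which are no part of the job. Leave any green, pink or turquoise look-alike of the jar alone.

How it is judged (in metres and radians):
On the way, in this order (a step that is already met when the one before it is completed fails the run):
1. the strap lies over the jar against its stop, with the lever still up (value of joint strap below 0.06 rad and value of joint lever below 0.9 rad), for 0.2 s.
2. the cam lever is fully down (value of joint strap below 0.06 rad and value of joint lever above 1.38 rad), for 0.2 s.
At the end, for the whole second after the job is handed in: the strap is over the jar (within 0.06 rad of its stop), the lever is down (beyond 1.38 of 1.5 rad), the foot presses on the lid with more than 3 N, and the jar stands upright (within 0.06 rad), still, in its nest (within 8 mm) (all of step 2 and contact force between foot and jar above 3 N and linear speed of jar below 0.02 m/s and horizontal distance between jar and shaker below 0.008 m and angle between jar's own z axis and vertical below 0.06 rad and z of jar in the frame of shaker below 0.045 m); the robot touches nothing.
It fails at once if the lever is pushed down before the strap is over the jar (value of joint strap above 0.15 rad and value of joint lever above 0.9 rad).
It fails at once if the jar is touched by the robot (contact force between any of the fingers, the arm and jar above 1.5 N).
It fails at once if the jar is lifted or tipped (z of jar in the frame of shaker above 0.05 m or angle between jar's own z axis and vertical above 0.15 rad).
It fails at once if a bystander is lifted or shifted by more than 20 mm (distance of any of dropper, vial, tin, pot, beaker, green_lid, spoon from where it was at the start of the episode above 0.02 m).
It also fails if it takes over 48 s, if anything falls off the work surface, if the arm or the gripper's body presses on something with over 40 N, if the wrist force passes 120 N, or if a joint passes its speed limit or range.

## Robot

A 6-joint arm with a two-finger parallel gripper is mounted at the origin on the work surface. World frame = base frame: x ahead of the robot, y to its left, z up, the work surface at z = 0. Lengths are in mm, angles in rad, forces in N, time in s.
With the tool pointing down it reaches from about 350 to 975 mm from the base axis. Payload 7.1 kg.
Tool frame: the origin (TCP) lies at the very end of the fingers, on their centre line; the grasp point (between the pads) lies tcp_to_grasp behind it (tcp_to_grasp is the distance from the TCP to the grasp point, in mm); z points along the fingers, x is the direction in which the jaws open and shut, and the axes are right-handed (so a half turn about z gives the same grasp; the last joint's range is limited). The gripper opens to 88 mm and grips with 3 to 60 N. Pads are 20 mm wide; open, the fingers measure 115 mm over their backs; the gripper's body (75 mm by 178 mm) begins 61 mm behind the grasp point.
Start: joints at [-1.123, 0.423, 1.63, -0, 1.089, -0.019], TCP at [281.283, -558.108, 222.675] pointing down, gripper open.
Joint ranges: [-3, 3], [-0.9, 2.11], [0.09, 2.58], [-1.31, 4.45], [0.11, 2.69], [-2.54, 2.54]. Speed limits (rad/s): [2.39, 2.39, 3.01, 3.14, 3.14, 3.14].

## Interface

Orientations are given as a rotation vector (axis times angle).
In Python, from workcell import get_obs, get_image, close_job, recognise, mark_of, tcp_to_grasp gives the robot as it stands. The module is installed in compiled form; this text tells all that it offers.
- The arm moves only by the tool move_arm, never from a script. Its argument "motion" is a list of rows, each a list of 7 numbers: the shift along the world's x, y, z in mm, then the turn, a rotation vector about the world's x, y, z in rad, then the finger opening in mm, from 0 to 87.8. A call has 1 to 5 rows; each row is the pose to reach, as a shift and turn from the pose commanded when the call began; what a row does not reach only later rows make up. A row lasts 1/12 s, in which the tool goes at most 41.7 mm and 7.16 degrees, less where a joint would pass 70% of its speed; a pose out of reach is approached as far as the arm can. A call with a gripper value outside its range is refused whole. The fingers move at their own pace and stop on an object; the grip force is fixed at half the most. Time passes only in rows, so rows that repeat a pose let the fingers close. It gives the time, the measured TCP pose, the force and the opening at its end, in the units of the state.
- get_obs(): the state, without advancing time (a new reading comes with each control period).
- get_image(name): name is "scene" or "top"; returns a dict with "color" (480x640x3 uint8, red, green, blue), "mtx" (3x3 intrinsics, pixels), "camera_from_world" (4x4, takes a point from world to camera coordinates). Camera axes: x right, y up, looking along -z (the intrinsics and any distortion apply to the point x, -y, -z); pixel columns grow to the right and rows downward; lengths in mm; the calibration is good to about 2 mm. A picture is of the moment at which its call begins. There is no depth.
- close_job(): hands the job in, once; it reports no verdict.
Trained networks look in a picture, given as the dict that the camera call returned (one of the last four; its "shot" number tells which), for a name from the list of things; names that differ only in an ending like _2 or _b are one class to them, and where a whole thing is asked for, a point or a joint stands for the part that bears it (a point fixed in the world has none). Each returns a list of dicts, best first, with "p" (0 to 1); they miss things now and then, are a little off and sometimes report something else, mostly with a low value. They report only what shows in the picture. A call takes as long as a camera call. They do not tell look-alikes from the thing itself.
- recognise(picture, label): "bbox" ([centre column, centre row, width, height] in pixels, round what is visible of it).
- mark_of(picture, label): "location" ([row, column] in pixels: a listed point, or the origin of a listed thing).
The state is a dict: "t": time; "qpos": joint angles; "qvel": joint speeds; "joint_torque": joint torques, N m; "ee_pos": TCP position; "orientation": TCP orientation; "ft_force": force on the tool from outside, world axes, zero at the start; "moment": the same for the moment, N m; "width": finger opening in mm.
Only numpy, scipy, OpenCV 4.12 (cv2) and the standard library are available. Lean on these libraries where they do the work, as an engineer would, in place of code of your own. Each camera call takes 0.05 s, during which the arm holds its last target. There are 200 camera calls.

## Working session

There is one attempt and no reset: what is moved stays moved. The work goes in short steps, Python scripts to look and compute and a tool call to move; the robot and the scene stay as the last step left them, time stands still between calls to the robot, and variables do not carry over. Pictures are saved under pics/ and viewed, about 8 in all and at most 12, crops included, and the job is handed in when it is done.

Besides the shell and the picture viewer there is one more tool, called after "Request:" in YAML: its name, and indented under it one key for each argument. move_arm: Moves the arm, as the interface text tells. Its arguments: {"type":"object","properties":{"motion":{"type":"array"}},"required":["motion"]}

```bash
mkdir -p pics; cat > h.py <<'E'
import numpy as np, cv2
from workcell import *
def ray(im,rc):
    K=im["mtx"];T=np.array(im["camera_from_world"])
    p=np.linalg.inv(K)@[rc[1],rc[0],1.]; d=T[:3,:3].T@np.array([p[0],-p[1],-p[2]])
    return -T[:3,:3].T@T[:3,3], d
def at_z(im,rc,z):
    o,d=ray(im,rc); return o+d*(z-o[2])/d[2]
def proj(im,P):
    T=np.array(im["camera_from_world"]);c=T[:3,:3]@np.array(P)+T[:3,3]
    q=np.array(im["mtx"])@[c[0],-c[1],-c[2]]; return q[:2]/q[2]
def tri(rs):
    A=0;b=0
    for o,d in rs:
        d=d/np.linalg.norm(d);M=np.eye(3)-np.outer(d,d);A=A+M;b=b+M@o
    return np.linalg.solve(A,b)
def save(im,n,box=None):
    c=im["color"][:,:,::-1]
    if box: x0,y0,x1,y1=box; c=cv2.resize(c[y0:y1,x0:x1],None,fx=600/(y1-y0),fy=600/(y1-y0)) if (x1-x0)/(y1-y0)<=4/3 else cv2.resize(c[y0:y1,x0:x1],None,fx=800/(x1-x0),fy=800/(x1-x0))
    cv2.imwrite("pics/"+n,c)
E
python3 - <<'E'
from h import *
I={k:get_image(k) for k in("scene","top")}
for k in I: save(I[k],k+"0.png"); print(k,[np.round(x,3).tolist() for x in ray(I[k],(240,320))])
Z=dict(shaker=0,strap_pivot=153,push_tab=176,lever_hinge=165,lever_tip=230,jar=40,foot=141,dropper=0,vial=0,tin=0,pot=0,beaker=0,green_lid=0,spoon=0)
for l,z in Z.items():
  for k in I:
    for m in mark_of(I[k],l)[:3]:
      print(l,k,round(m["p"],2),np.round(m["location"]),np.round(at_z(I[k],m["location"],z)))
o=get_obs();print(o["ee_pos"],o["orientation"],o["width"],tcp_to_grasp)
E
```

```text
scene [[1055.035, -618.471, 999.096], [-0.429, 0.509, -0.747]]
top [[362.787, -49.649, 1284.35], [0.201, 0.002, -0.98]]
shaker scene 0.91 [307. 336.] [645. -71.   0.]
shaker top 0.83 [233. 326.] [645. -62.   0.]
strap_pivot scene 0.94 [246. 370.] [663.  16. 153.]
strap_pivot top 0.92 [215. 294.] [655.  12. 153.]
push_tab scene 0.73 [218. 313.] [528. -19. 176.]
push_tab top 0.88 [274. 304.] [513. -12. 176.]
lever_hinge scene 0.71 [225. 331.] [565.   0. 165.]
lever_hinge top 0.64 [250. 299.] [571.   2. 165.]
lever_tip scene 0.67 [206. 337.] [577.   2. 230.]
lever_tip scene 0.24 [322. 142.] [ 505. -442.  230.]
lever_tip top 0.41 [239. 300.] [582.  -3. 230.]
jar scene 0.95 [293. 336.] [638. -65.  40.]
jar scene 0.9 [377. 282.] [ 688. -294.   40.]
jar scene 0.77 [264. 271.] [466. -99.  40.]
jar top 0.92 [296. 382.] [ 474. -198.   40.]
jar top 0.85 [229. 330.] [647. -73.  40.]
jar top 0.75 [221. 409.] [ 666. -274.   40.]
foot scene 0.55 [236. 334.] [578.  -5. 141.]
foot scene 0.35 [326. 409.] [838. -90. 141.]
foot top 0.46 [252. 300.] [571.  -1. 141.]
dropper scene 0.68 [337. 272.] [ 590. 
[... 381 characters left out ...]
ot scene 0.82 [322. 145.] [ 346. -384.    0.]
beaker scene 0.57 [206. 436.] [641. 365.   0.]
beaker top 0.85 [242. 161.] [628. 373.   0.]
green_lid scene 0.94 [186. 363.] [439. 300.   0.]
green_lid scene 0.65 [227. 332.] [476. 118.   0.]
green_lid top 0.71 [314. 183.] [436. 308.   0.]
green_lid top 0.64 [175. 301.] [806.   3.   0.]
green_lid top 0.62 [188. 360.] [ 769. -156.    0.]
spoon scene 0.63 [414. 172.] [ 562. -480.    0.]
spoon scene 0.62 [187. 364.] [443. 297.   0.]
spoon top 0.73 [262. 484.] [ 564. -471.    0.]
spoon top 0.2 [238. 163.] [637. 368.   0.]
[ 281.26241534 -558.09975716  222.67083197] [ 2.67499074e+00 -1.64741887e+00 -7.59562733e-05] 87.48731416231888 18.700000000000003
```

View pics/scene0.png

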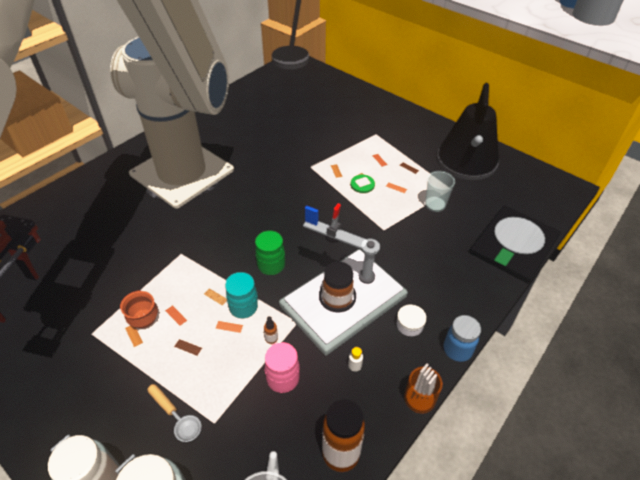

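View pics/top0.png

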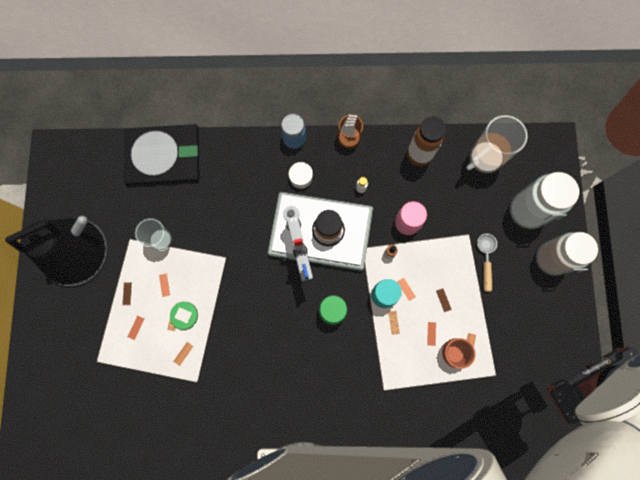

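The bench jar in question is the brown one in the shaker nest (scene 338,285; top 328,228). The green, teal and pink jars and the large brown jar at the front are look-alikes. The strap runs from the post (370,246) to the blue tab (311,215), with the red lever upright at (336,210). I'll refine the geometry and confirm it in one crop.

```bash
python3 - <<'E'
from h import *
from scipy.optimize import least_squares
I={k:get_image(k) for k in("scene","top")}
obs=[]
for l in("strap_pivot","push_tab","lever_hinge","lever_tip","shaker","jar"):
  R=[]
  for k in I:
    ms=mark_of(I[k],l)
    if l=="jar": ms=[m for m in ms if np.hypot(*(at_z(I[k],m["location"],40)[:2]-[643,-70]))<30]
    if ms: obs.append((l,k,np.array(ms[0]["location"])[::-1])); R.append(ray(I[k],ms[0]["location"]))
  if len(R)==2: print(l,np.round(tri(R),1))
def pts(v):
  x,y,h,a,t=v; Y=np.array([np.cos(h),np.sin(h),0]); O=np.array([x,y,0]); P=O+90*Y+[0,0,153]
  g=h+np.pi-a; s=np.array([np.cos(g),np.sin(g),0]); H=P+90*s+[0,0,12]
  return dict(shaker=O,jar=O+[0,0,40],strap_pivot=P,push_tab=P+145*s+[0,0,23],lever_hinge=H,lever_tip=H+70*(np.cos(t)*np.array([0,0,1])-np.sin(t)*s))
f=lambda v:np.concatenate([proj(I[k],pts(v)[l])-uv for l,k,uv in obs])
r=least_squares(f,[643,-72,1.4,1.2,0.2],loss="soft_l1")
print(r.x.round(3)); 
for o,e in zip(obs,r.fun.reshape(-1,2)): print(o[0],o[1],e.round(1))
for l,p in pts(r.x).items(): print(l,p.round(1))
im=I["scene"]
for l,p in pts(r.x).items():
  u=proj(im,p); cv2.circle(im["color"],tuple(int(q) for q in u.round()),1,(255,0,255),-1)
save(im,"crop1.png",(260,180,420,300))
E
```

```text
strap_pivot [659.4  21.5 143. ]
push_tab [524.3 174.3 149.1]
lever_hinge [574.4   1.3 168.2]
lever_tip [579.2  -1.3 236.9]
shaker [648.1 -70.3   8.1]
jar [647.1 -69.6  48.3]
[ 6.45923e+02 -6.82580e+01  1.40500e+00  1.18700e+00  7.60000e-02]
strap_pivot scene [ 1.3 -2.6]
strap_pivot top [ 0.7 -1.1]
push_tab scene [ 2.3 -0.7]
push_tab top [142.5  29.9]
lever_hinge scene [0.8 0.4]
lever_hinge top [1.2 1.9]
lever_tip scene [-1.6 -0. ]
lever_tip top [-3.2 -0.8]
shaker scene [0.1 0.9]
shaker top [-0.6  1.7]
jar scene [1.6 1.2]
jar top [0.6 2.2]
shaker [645.9 -68.3   0. ]
jar [645.9 -68.3  40. ]
strap_pivot [660.7  20.5 153. ]
push_tab [519.2 -10.8 176. ]
lever_hinge [572.9   1.1 165. ]
lever_tip [578.1   2.2 234.8]
```

View pics/crop1.png

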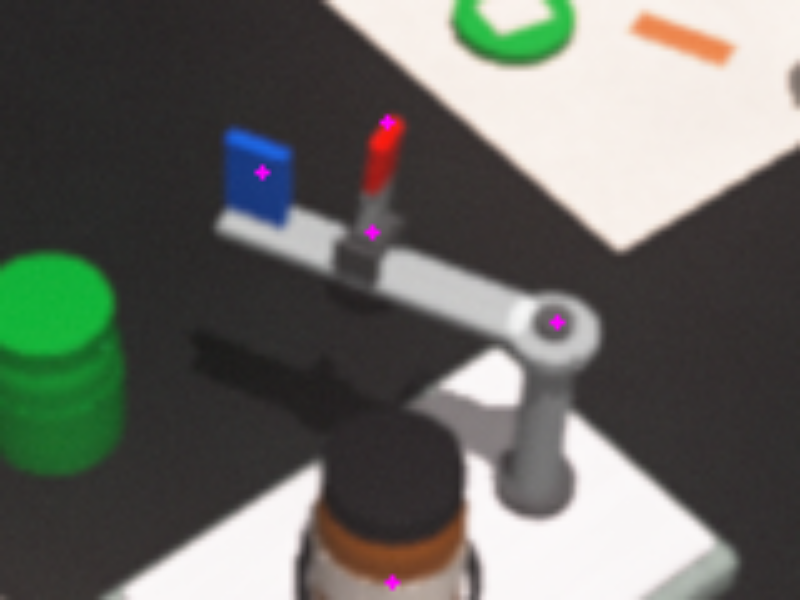

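Crop: the fitted points sit on the pivot (557,322), hinge (372,232), red lever tip (387,122) and tab (262,172), so the fit is sound (the strap is about 1.19 rad open). The fingers will close on the way to the tab's +y side.

Request:
move_arm:
  motion:
    - [14,37,10,0,0,-0.05,0]
    - [29,74,20,0,0,-0.1,0]
    - [43,111,25,0,0,-0.15,0]
    - [58,148,28,0,0,-0.2,0]
    - [72,185,28,0,0,-0.25,0]

```text
t: 2.62
ee_pos: [353.9, -371.8, 251.5]
orientation: [2.446, -1.972, 0.003]
ft_force: [1.2, 0.8, 0.7]
width: 58.3
```

Request:
move_arm:
  motion:
    - [14,37,0,0,0,0,0]
    - [29,74,0,0,0,0,0]
    - [43,111,0,0,0,0,0]
    - [58,148,0,0,0,0,0]
    - [72,185,0,0,0,0,0]

```text
t: 3.03
ee_pos: [425.7, -186.3, 251.0]
orientation: [-2.448, 1.968, -0.001]
ft_force: [-0.5, -0.2, -0.0]
width: 24.4
```

Request:
move_arm:
  motion:
    - [14,37,0,0,0,0,0]
    - [29,74,0,0,0,0,0]
    - [43,111,0,0,0,0,0]
    - [58,148,0,0,0,0,0]
    - [72,185,0,0,0,0,0]

```text
t: 3.45
ee_pos: [497.8, -1.1, 251.0]
orientation: [-2.449, 1.968, -0.001]
ft_force: [1.0, -1.4, -0.2]
width: 0.4
```

Request:
move_arm:
  motion:
    - [12,34,0,0,0,0,0]
    - [12,36,-30,0,0,0,0]
    - [12,36,-60,0,0,0,0]
    - [12,36,-79,0,0,0,0]
    - [12,36,-79,0,0,0,0]

```text
t: 3.87
ee_pos: [506.6, 33.2, 168.2]
orientation: [2.446, -1.964, -0.008]
ft_force: [-0.7, 0.3, -0.2]
width: 0.5
```

```bash
python3 - <<'E'
from h import *
im=get_image("top"); save(im,"t2.png",(240,190,400,310)); print(get_obs()["ee_pos"],get_obs()["ft_force"])
E
```

```text
[507.87993224  33.01219988 170.16256104] [ 0.54800645 -0.73378518 -0.0728385 ]
```

View pics/t2.png

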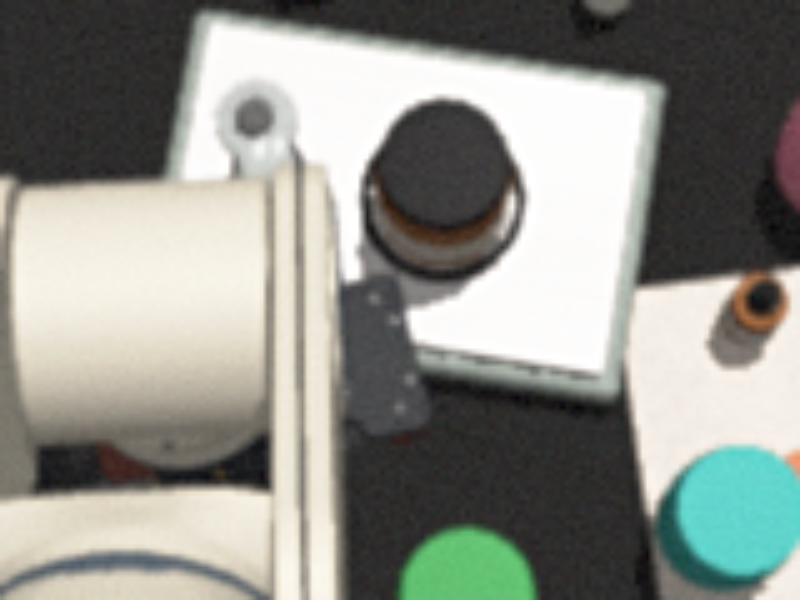

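The top view is blocked by the arm. It shows the gripper body with the hand beside the strap; the jar is untouched at (445,170). Next I compute the push arc.

```bash
python3 - <<'E'
import numpy as np
P=np.array([660,19.5])
for d in list(range(-168,-94,6)):
    f=np.radians(d); s=np.array([np.cos(f),np.sin(f)]);u=np.array([-s[1],s[0]])
    print(d,(P+145*s-17.5*u).round(0), (P+145*s-17.5*u-[508,33]).round())
E
```

```text
-168 [515.   6.] [  7. -27.]
-162 [517.  -9.] [  9. -42.]
-156 [520. -23.] [ 12. -56.]
-150 [526. -38.] [ 18. -71.]
-144 [532. -52.] [ 24. -85.]
-138 [541. -65.] [ 33. -98.]
-132 [550. -77.] [  42. -110.]
-126 [561. -88.] [  53. -121.]
-120 [572. -97.] [  64. -130.]
-114 [ 585. -106.] [  77. -139.]
-108 [ 599. -113.] [  91. -146.]
-102 [ 613. -119.] [ 105. -152.]
-96 [ 627. -123.] [ 119. -156.]
```

Request:
move_arm:
  motion:
    - [3,-15,0,0,0,0,0]
    - [5,-28,0,0,0,0,0]
    - [7,-43,0,0,0,0.1,0]
    - [10,-57,0,0,0,0.2,0]
    - [16,-72,0,0,0,0.3,0]

```text
t: 4.33
ee_pos: [526.1, -39.8, 173.7]
orientation: [-2.718, 1.573, -0.003]
ft_force: [0.1, 2.6, 0.1]
width: 0.0
```

Request:
move_arm:
  motion:
    - [6,-14,0,0,0,0.1,0]
    - [14,-27,0,0,0,0.2,0]
    - [23,-39,0,0,0,0.31,0]
    - [34,-50,0,0,0,0.42,0]
    - [45,-59,0,0,0,0.52,0]

```text
t: 4.75
ee_pos: [571.3, -99.4, 173.8]
orientation: [-3.032, 0.822, -0.003]
ft_force: [-0.6, -0.2, 0.5]
width: 0.3
```

```bash
python3 - <<'E'
from h import *
im=get_image("scene"); save(im,"s3.png",(260,180,420,300)); o=get_obs();print(o["ee_pos"],o["ft_force"])
E
```

```text
[ 573.72574644 -100.68762522  174.09778794] [ 0.96521319 -1.38730174 -0.05385932]
```

View pics/s3.png

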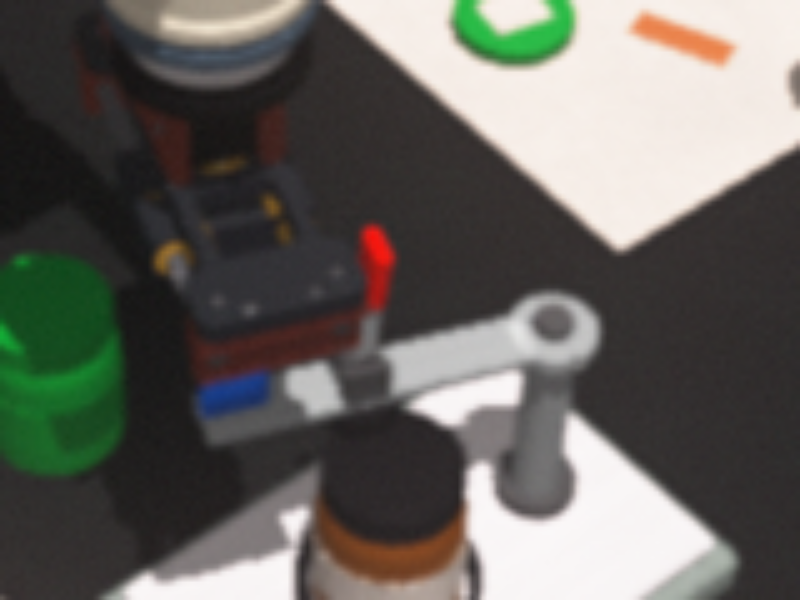

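The strap (crop 215,430 → 555,320) is swinging with the hand behind the blue tab (232,395), and the lever is still up at (377,265). I'll continue to the stop.

Request:
move_arm:
  motion:
    - [12,-8,0,0,0,0.1,0]
    - [26,-14,0,0,0,0.2,0]
    - [40,-19,0,0,0,0.3,0]
    - [46,-21,0,0,0,0.36,0]
    - [50,-22,0,0,0,0.36,0]

```text
t: 5.22
ee_pos: [620.6, -120.5, 173.2]
orientation: [3.129, -0.274, 0.0]
ft_force: [-16.3, 3.0, 13.0]
width: 0.6
```

Request:
move_arm:
  motion:
    - [2,-1,0,0,0,0,0]
    - [4,-1,0,0,0,0,0]
    - [6,-1,0,0,0,0,0]

```text
t: 5.47
ee_pos: [620.5, -120.5, 172.8]
orientation: [-3.129, 0.279, 0.019]
ft_force: [-29.9, -0.3, 21.8]
width: 0.3
```

The hand is stalled against the stop at about 30 N. I'll back off, raise, and look.

Request:
move_arm:
  motion:
    - [-10,2,0,0,0,0,0]
    - [-35,5,0,0,0,0,0]
    - [-60,5,10,0,0,0,0]
    - [-80,5,40,0,0,0,0]
    - [-90,5,70,0,0,0,0]

```text
t: 5.88
ee_pos: [532.7, -115.5, 241.9]
orientation: [-3.129, 0.279, 0.006]
ft_force: [-0.0, -0.2, 0.9]
width: 0.3
```

```bash
python3 - <<'E'
from h import *
I={k:get_image(k) for k in("scene","top")}
save(I["scene"],"s4.png",(260,180,420,300)); o=get_obs();print(o["ee_pos"],o["orientation"],o["ft_force"])
Z=dict(strap_pivot=153,push_tab=176,lever_hinge=165,lever_tip=235,jar=40,shaker=0)
for l,z in Z.items():
  R={}
  for k in I:
    for m in mark_of(I[k],l)[:3]:
      p=at_z(I[k],m["location"],z)
      if np.hypot(*(p[:2]-[645,-60]))<120: print(l,k,round(m["p"],2),np.round(m["location"]),p.round())
E
```

```text
[ 537.38684478 -116.56187857  247.30708992] [ 3.12789912 -0.27934708  0.01346362] [0.69555817 0.20122408 0.77615423]
strap_pivot scene 0.67 [249. 368.] [664.   8. 153.]
strap_pivot top 0.58 [217. 297.] [652.   6. 153.]
push_tab scene 0.74 [272. 321.] [ 641. -121.  176.]
push_tab scene 0.67 [263. 339.] [653. -80. 176.]
push_tab top 0.54 [217. 330.] [644. -70. 176.]
lever_hinge scene 0.74 [264. 338.] [647. -76. 165.]
lever_hinge scene 0.41 [237. 342.] [606. -12. 165.]
lever_hinge top 0.9 [219. 330.] [643. -72. 165.]
lever_tip scene 0.51 [236. 344.] [646. -60. 235.]
jar scene 0.87 [297. 336.] [644. -73.  40.]
shaker scene 0.87 [308. 337.] [649. -71.   0.]
shaker top 0.77 [233. 326.] [645. -64.   0.]
```

View pics/s4.png

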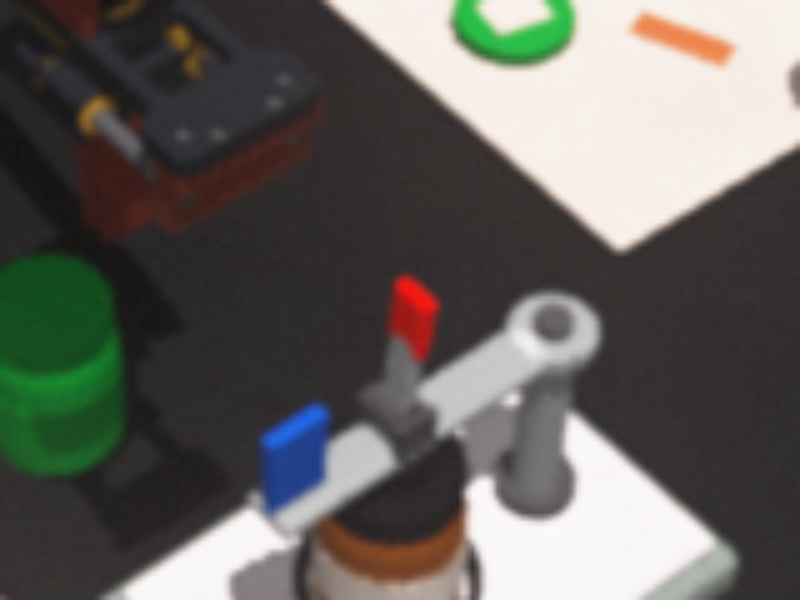

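The strap lies over the jar's centre (crop: tab 295,460, hinge 400,415, pivot 553,322). The red lever is still up at (415,315). Next I move to the outer side of the lever, above the tab.

Request:
move_arm:
  motion:
    - [35,4,5,0,0,0,0]
    - [70,9,5,0,0,0,0]
    - [103,14,5,0,0,0,0]
    - [103,14,-20,0,0,0,0]
    - [103,14,-32,0,0,0,0]

```text
t: 7.0
ee_pos: [640.0, -101.6, 207.5]
orientation: [-3.13, 0.272, 0.002]
ft_force: [-0.7, -0.6, -1.1]
width: 0.5
```

```bash
python3 - <<'E'
from h import *
im=get_image("scene"); save(im,"s5.png",(260,180,420,300)); o=get_obs();print(o["ee_pos"],o["orientation"],o["ft_force"])
H=np.array([645,-71,165.]);u=np.array([.162,.987,0]);z=np.array([0,0,1.])
for t in np.arange(.1,1.65,.15):
  r=52; p=H+r*(np.sin(t)*u+np.cos(t)*z)+4*(-np.cos(t)*u+np.sin(t)*z)-10*u
  print(round(t,2),p.round(),(p-o["ee_pos"]).round())
E
```

```text
[ 637.05259087 -101.49533323  204.78258309] [-3.12922229  0.27226181  0.01094452] [-1.4955666   0.44731341 -2.0720804 ]
0.1 [644. -80. 217.] [ 7. 22. 12.]
0.25 [645. -72. 216.] [ 8. 29. 12.]
0.4 [646. -65. 214.] [ 9. 37. 10.]
0.55 [647. -57. 211.] [10. 44.  7.]
0.7 [648. -51. 207.] [11. 51.  3.]
0.85 [649. -45. 202.] [12. 57. -2.]
1.0 [650. -40. 196.] [13. 62. -8.]
1.15 [651. -36. 190.] [ 14.  66. -15.]
1.3 [651. -32. 183.] [ 14.  69. -22.]
1.45 [652. -30. 175.] [ 15.  71. -30.]
1.6 [652. -29. 167.] [ 15.  72. -37.]
```

View pics/s5.png

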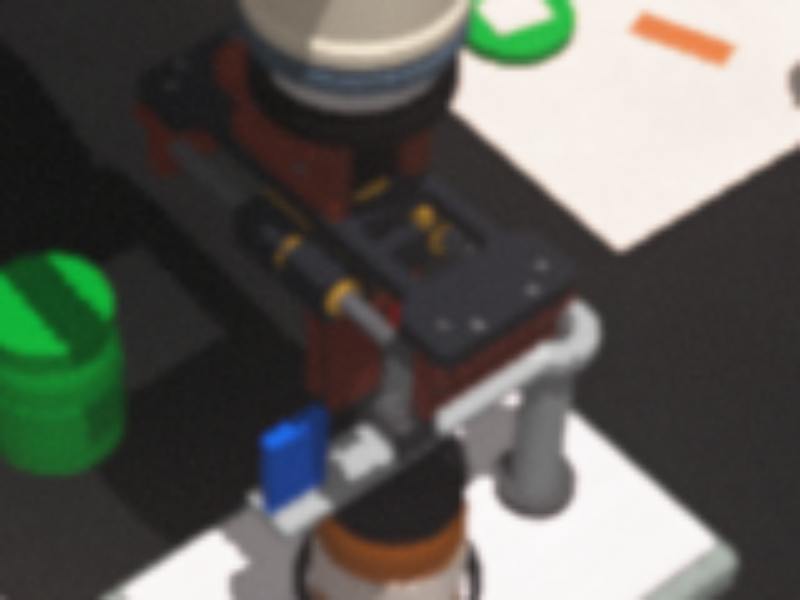

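The hand is in the gap between the tab (295,455) and the lever (398,390), above the strap. Now I push the lever over toward the post.

Request:
move_arm:
  motion:
    - [4,12,9,0,0,0,0]
    - [6,22,10,0,0,0,0]
    - [7,30,10,0,0,0,0]
    - [8,38,8,0,0,0,0]
    - [9,45,5,0,0,0,0]

```text
t: 7.47
ee_pos: [649.5, -56.5, 216.7]
orientation: [3.129, -0.272, 0.007]
ft_force: [2.0, -3.7, 4.8]
width: 0.4
```

Request:
move_arm:
  motion:
    - [1,6,-4,0,0,0,0]
    - [2,12,-9,0,0,0,0]
    - [3,17,-15,0,0,0,0]
    - [4,21,-21,0,0,0,0]
    - [4,24,-28,0,0,0,0]

```text
t: 7.88
ee_pos: [653.4, -31.5, 187.8]
orientation: [-3.128, 0.273, -0.005]
ft_force: [1.2, 0.9, 6.6]
width: 0.3
```

Request:
move_arm:
  motion:
    - [0,1,-5,0,0,0,0]
    - [0,2,-10,0,0,0,0]
    - [0,2,-15,0,0,0,0]
    - [0,2,-18,0,0,0,0]
    - [0,2,-20,0,0,0,0]

```text
t: 8.3
ee_pos: [653.8, -29.0, 171.3]
orientation: [-3.127, 0.273, -0.006]
ft_force: [-12.6, 3.7, 40.8]
width: 0.2
```

Stalled at z of about 171 with 41 N, which matches the lever's stop height. I'll ease off, lift and check.

Request:
move_arm:
  motion:
    - [0,0,1,0,0,0,0]
    - [0,0,1,0,0,0,0]
    - [0,0,20,0,0,0,0]
    - [0,0,55,0,0,0,0]
    - [0,0,90,0,0,0,0]

```text
t: 8.72
ee_pos: [650.9, -29.8, 256.4]
orientation: [-3.129, 0.272, 0.006]
ft_force: [1.6, 0.7, 0.4]
width: 0.6
```

Request:
move_arm:
  motion:
    - [-38,0,5,0,0,0,0]
    - [-76,0,5,0,0,0,0]
    - [-114,0,5,0,0,0,0]
    - [-152,0,5,0,0,0,0]
    - [-190,0,5,0,0,0,0]

```text
t: 9.13
ee_pos: [460.0, -30.1, 261.3]
orientation: [-3.129, 0.272, 0.001]
ft_force: [-0.0, 0.2, 1.0]
width: 0.7
```

```bash
python3 - <<'E'
from h import *
I={k:get_image(k) for k in("scene","top")}
save(I["scene"],"s6.png",(260,180,420,300)); o=get_obs();print(o["ee_pos"],o["ft_force"])
Z=dict(strap_pivot=153,push_tab=176,lever_hinge=165,lever_tip=170,jar=40,shaker=0,dropper=0,vial=0,tin=0,pot=0,beaker=0,green_lid=0,spoon=0)
for l,z in Z.items():
  for k in I:
    for m in mark_of(I[k],l)[:1]: print(l,k,round(m["p"],2),at_z(I[k],m["location"],z).round())
E
```

```text
[456.04947566 -29.90526359 260.71855568] [ 0.34364454 -0.99797411  0.43462328]
strap_pivot scene 0.79 [663.  15. 153.]
strap_pivot top 0.71 [652.  12. 153.]
push_tab scene 0.75 [ 644. -129.  176.]
push_tab top 0.92 [ 631. -119.  176.]
lever_hinge scene 0.64 [643. -72. 165.]
lever_hinge top 0.9 [645. -64. 165.]
lever_tip scene 0.61 [661.   5. 170.]
lever_tip top 0.73 [650.   2. 170.]
jar scene 0.92 [647. -66.  40.]
jar top 0.92 [ 476. -201.   40.]
shaker scene 0.67 [644. -65.  -0.]
shaker top 0.6 [645. -60.   0.]
dropper scene 0.64 [ 593. -227.    0.]
dropper top 0.47 [ 580. -222.    0.]
vial scene 0.5 [ 772. -159.   -0.]
vial top 0.67 [ 769. -158.    0.]
tin top 0.57 [804.  10.   0.]
pot scene 0.96 [ 335. -386.    0.]
pot top 0.42 [ 776. -155.    0.]
beaker scene 0.59 [636. 373.   0.]
beaker top 0.68 [637. 371.   0.]
green_lid scene 0.7 [443. 305.   0.]
green_lid top 0.64 [442. 302.   0.]
spoon scene 0.93 [ 569. -477.    0.]
```

View pics/s6.png

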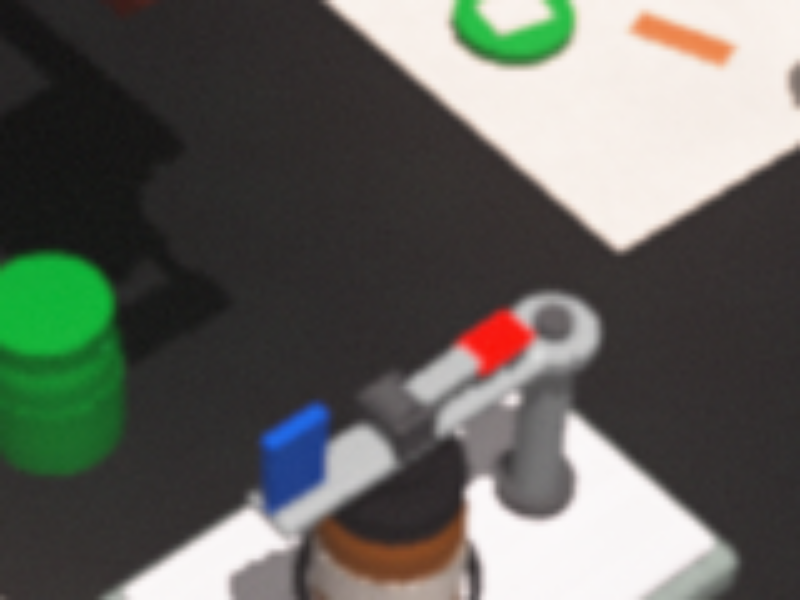

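The picture shows the lever folded flat along the strap, with the red grip at (497,340) next to the post head. The strap is over the lid and the arm is out of the area. The stall height of 171 mm corresponds to about 1.5 rad; 1.38 rad would be about 179 mm. Handing in.

```bash
python3 -c "
from workcell import *
print(close_job())"
```

```text
the job is handed in; nothing more can be done
None
```

The strap is over the jar against its stop and the red cam lever is fully down. I handed the job in just after 9.1 s on the robot's clock, of the 48 s allowed; no verdict is reported.

**What I did:** with the fingers closed, I pushed the blue tab round with the back of a finger until it stalled at about 30 N. Then I pushed the lever over and pressed it down with the fingertips until it stalled at about 41 N. I lifted the hand and moved it clear, and nothing was grasped.

**Last checks:**
- **Lever:** the fingertips stalled at 171 mm, which matches the lever at about 1.5 rad; 1.38 rad would have been about 179 mm.
- **Strap and jar:** the last picture shows the strap over the middle of the lid and the jar standing in its nest. The robot was well clear, with about 1 N on the wrist.
- **Other things on the bench:** the positions I could trust were within about 12 mm of where they started, about what the networks' own scatter accounts for. The tin was found only from above, and the pot and spoon only in the scene view.

**Disagreements and gaps:**
- The networks put one tab point badly wrong early on, and their top-view hits for "jar" and "pot" landed on other objects at the end. I discarded all three.
- The two cameras also disagreed with each other by up to about 15 mm on some points.
- I could not measure the foot's force on the lid directly.

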